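Load the alignment laser's battery stick against its spring contact

ROBOT

A 6-joint arm with a two-finger parallel gripper is mounted at the origin on the work surface. World frame = base frame: x ahead of the robot, y to its left, z up, the work surface at z = 0. Lengths are in mm, angles in rad, forces in N, time in s.
With the tool pointing down it reaches from about 400 to 925 mm from the base axis. Payload 12.5 kg.
Tool frame: the origin (TCP) lies between the finger pads; the fingertips stand 11 mm ahead of it and the grasp point (between the pads) lies 8 mm behind it (env.tip_extent is the distance from the TCP to the fingertips, in mm); x points along the fingers, z is the direction in which the jaws open and shut, and the axes are right-handed (so a half turn about x gives the same grasp; the last joint's range is limited). The gripper opens to 95 mm and grips with 3 to 60 N. Pads are 20 mm wide; open, the fingers measure 119 mm over their backs; the gripper's body (75 mm by 180 mm) begins 59 mm behind the grasp point.
Start: joints at [-0.106, 0.491, 1.559, -0, 1.092, -0.106], TCP at [625.02, 0.021, 187.561] pointing down, gripper open.
Joint ranges: [-3.1, 3.1], [-0.84, 2.19], [0.05, 2.79], [-1.13, 4.28], [0.06, 2.93], [-2.69, 2.69]. Speed limits (rad/s): [2.22, 2.22, 2.79, 3.14, 3.14, 3.14].

INTERFACE

Orientations are given as [roll, pitch, yaw] about the fixed x, y, z axes, in that order (R = Rz(yaw) Ry(pitch) Rx(roll)).
In Python, from cell import status, imaging, env gives the robot as it stands. The module is installed in compiled form; this text tells all that it offers.
- The arm moves only by the tool apply_moves, never from a script. Its argument "increments" is a list of rows, each a list of 5 numbers: the closure, from 0 (fully open) to 1 (shut), then the shift along the tool's x, y, z in mm, then the turn about the tool's x in degrees. A call has 1 to 10 rows; each row shifts and turns the commanded pose from where the row before left it, along the tool's axes as they then stand; what a row does not reach is not made up. A row lasts 1/10 s, in which the tool goes at most 50 mm and 8.59 degrees, less where a joint would pass 70% of its speed; a pose out of reach is approached as far as the arm can. A call with a gripper value outside its range is refused whole. The fingers move at their own pace and stop on an object; the grip force is fixed at half the most. Time passes only in rows, so rows that do not move let the fingers close. It gives the time, the measured TCP pose, the force and the opening at its end, in the units of the state.
- status.state(): the state, without advancing time (a new reading comes with each control period).
- imaging.read_camera(name): name is "scene" or "side" or "wrist"; returns a dict with "pixels" (480x640x3 uint8, red, green, blue), "fovy" (degrees; the focal length in pixels is half the picture's height over the tangent of half this angle, whatever the lens; pixels are square), "cx", "cy" (the principal point, pixels), "R" (3x3) and "t" (3): a world point X has camera coordinates R X + t. Camera axes: x right, y down, z forward; pixel columns grow to the right and rows downward; lengths in mm; the calibration is good to about 2 mm. The wrist camera is an equidistant fisheye: a pixel r from the principal point sees the ray r / f radians off the axis. A picture is of the moment at which its call begins. There is no depth.
- env.job_done(): hands the job in, once; it reports no verdict.
The state is a dict: "t": time; "joints": joint angles; "qvel": joint speeds; "tau": joint torques, N m; "eef_pos": TCP position; "tcp_rot": TCP orientation; "ft_force": force on the tool from outside, world axes, zero at the start; "moment": the same for the moment, N m; "opening": opening from 0.0 (shut) to 1.0 (fully open).
Only numpy, scipy, OpenCV 4.12 (cv2) and the standard library are available. Lean on these libraries where they do the work, as an engineer would, in place of code of your own. Each camera call takes 0.05 s, during which the arm holds its last target. There are 200 camera calls.

TASK

Take the green battery stick from the blue rack and load it in the black battery bay on the rail: put its flat end under the red prongs against the brass spring contact, push the spring in without driving it to its end stop, then tip the stick's button end down behind the low stop wall until the stick lies fully home and level, held between the contacts, and let go. Press gently, and leave the orange stick and the optics around where they are.

Things in the scene. Friction and masses are not known exactly. Their poses are not given: they have to be found in the camera images.
- rail: Fixed low dark rail, 210 x 56 x 10 mm; origin at the centre of its underside, x along it, z up. The black sled with the battery bay is clamped on it anywhere from -10 to +10 mm along x: not measured, so feel for the spring. A seated stick lies along the rail's x, button end to +x, axis 47 mm above the underside. Heights here are above the underside.
- bay_mid (a point): fixed on the rail, on its centre line at z 47: where a seated stick's middle lies if the sled is centred (truly up to 10 mm off along x). Bay floor z 34, only at the ends (saddles at x -58..-34 and 38..50 mm from the true middle); between them open down to z 18 so fingers can straddle the stick, gripped at or up to 10 mm short of its middle, towards its flat end.
- bay_stop (a point): fixed on the rail, at the stop wall's inner face, x +50 mm from bay_mid (shifts with the sled, up to 10 mm). The low black wall is 8 mm thick, 40 mm wide, top z 50, with a brass contact. Low side cheeks next to it (x 40..50): inner faces 14.5 mm either side of the centre line, outer 20.5, top z 44: keep fingertips clear of them.
- bay_spring (a point): fixed on the rail, at the tip of the brass spring dome at rest, x -45 mm from bay_mid, z 47 (shifts with the sled, up to 10 mm). It gives to -x. Two red prongs with an 8 mm slot roof it: x -70..-42, underside z 66, top z 70, so a stick enters only tilted. Cheeks x -66..-36, inner faces 14.5 mm off centre, up to z 66. Housing behind: x -88..-70, top z 70.
- plunger (a joint): spring contact, metres pressed in: 0 free, 0.009 = end stop (coil crushed, forbidden). Force about 1.5 N at first touch and 1.2 N more per mm, 12.3 N just before the stop; damped, 0.1 N more per mm/s of speed, so press slowly. It is pressed in 5 mm by a seated stick; tipping needs about 1 to 3 mm more than that.
- cell_green: green cylindrical battery stick, 26 mm diameter, 100 mm long in all, about 0.18 kg, with a white band near its button end, lying in the rack. Origin at its middle on its axis; x along its axis, towards the button end. Flat end at x -50 mm.
- cell_green_plus (a point): tip of the green stick's steel button (9 mm diameter, 2 mm tall), on its axis, 50 mm from its middle
- cell_orange: the other stick in the rack, orange, same size and origin; leave it alone
- rack: blue rack, 120 x 150 mm, fixed; origin at the centre of its underside, its two sticks lie along its x, 36 mm either side in y, axes 29 mm above its underside, button ends to +x. They rest on two bars (x -40..-30 and 30..40 mm, with ridges up to z 19 mm); between the bars only the base plate, 6 mm thick. Either stick may be the green one.
- lens_mount: lens in a round black holder on a post, 98 mm tall, base 52 mm across; origin under its base. Bystander.
- mirror_mount: black mirror mount with brass knobs, 58 mm tall; origin under its base. Bystander.
- pedestal: steel pedestal post, 32 mm across, 60 mm tall; origin under its base. Bystander.
Mind the look-alikes: they are no part of the job. What is shaped like the rail but turquoise is not meant.

How it is judged:
By the outcome, as a careful person would: the job done as asked, in the order asked, and still so for the second after the job is handed in, with the robot touching nothing.
It also fails if it takes over 59 s, if anything falls off the work surface, if the arm or the gripper's body presses on something with over 40 N, if the wrist force passes 120 N, or if a joint passes its speed limit or range.

## Working session

There is one attempt and no reset: what is moved stays moved. The work goes in short steps, Python scripts to look and compute and a tool call to move; the robot and the scene stay as the last step left them, time stands still between calls to the robot, and variables do not carry over. Pictures are saved under pics/ and viewed, about 8 in all and at most 12, crops included, and the job is handed in when it is done.

Besides the shell and the picture viewer there is one more tool, called after "Call:" by a JSON object that holds its "op" and its "data", one argument or row to a line. apply_moves: Moves the arm, as the interface text tells. Its arguments: {"type":"object","properties":{"increments":{"type":"array"}},"required":["increments"]}

```bash
mkdir -p pics; python3 - <<'E'
from cell import status, imaging, env
import cv2, pickle
print(status.state(), env.tip_extent)
d={}
for n in("scene","side","wrist"):
    c=imaging.read_camera(n); d[n]=c
    cv2.imwrite(f"pics/{n}0.png",c["pixels"][:,:,::-1]); print(n,c["fovy"],c["cx"],c["cy"],c["R"],c["t"])
pickle.dump(d,open("c0.pkl","wb"))
E
```

```text
{'t': 0.0, 'joints': array([-1.05599971e-01,  4.91532757e-01,  1.55948914e+00, -9.98814833e-06,
        1.09171730e+00, -1.05608388e-01]), 'qvel': array([-0.00032478, -0.00059548, -0.0004364 ,  0.0002084 ,  0.0013282 ,
        0.00108219]), 'tau': array([-9.52334158e-04, -6.12640929e+01, -2.58175153e+01,  6.92750537e-02,
        4.83079045e-02, -1.38641695e-05]), 'eef_pos': array([6.24699905e+02, 5.18846955e-02, 1.86964760e+02]), 'tcp_rot': array([3.04371031, 1.56964975, 3.04372333]), 'ft_force': array([ 0.76081668, -1.04993238, -0.86302203]), 'moment': array([0.03159829, 0.06069137, 0.02509179]), 'opening': 0.9988613739600815} 11.0
scene 55.5715060800408 322.5874343220563 241.83784056882564 [[-0.0385469   0.99900583 -0.02239374]
 [ 0.6578858   0.00850387 -0.75306969]
 [-0.75213058 -0.04376102 -0.65755955]] [  24.32068549 -330.8675653  1450.30629864]
side 50.164291161274136 319.78409711403714 238.7630214100995 [[ 0.68387976 -0.72945045 -0.01450912]
 [-0.58062727 -0.53209676 -0.61623454]
 [ 0.44179231  0.42985472 -0.78742903]] [-378.58966183  339.90578911  826.3675354 ]
wrist 65.70646984690485 314.1793627093415 235.0347101800905 [[ 9.99999210e-01  6.86460769e-04 -1.05309439e-03]
 [ 9.53023755e-04 -9.60287965e-01  2.79009167e-01]
 [-8.19745018e-04 -2.79009950e-01 -9.60287861e-01]] [-625.3304421   -33.20448381  391.41643771]
```

View pics/scene0.png

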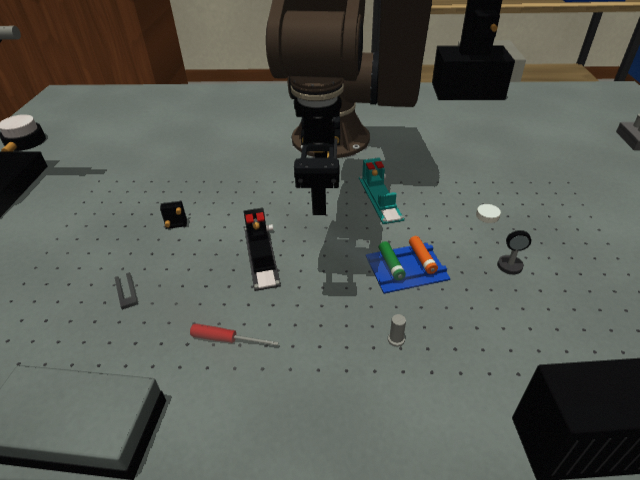

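View pics/side0.png

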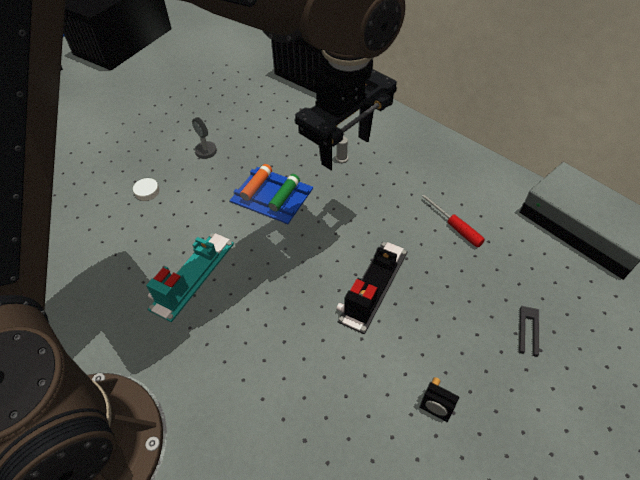

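Scene view: the green stick is at (391,260) and the orange one at (424,255), both on the blue rack. The black bay is at (260,250), with its red prongs at the far end (255,217). In the side view the green stick is at (285,192) and the bay at (372,285).

Look-alikes are the orange stick, the turquoise bay at scene (380,190), and the red screwdriver at (215,333). I choose the green stick and the black bay, and check both in a crop.

```bash
python3 - <<'E'
import cv2, numpy as np
s=cv2.imread("pics/scene0.png"); d=cv2.imread("pics/side0.png")
def c(im,x,y,w,h): return cv2.resize(im[y:y+h,x:x+w],(400,300),interpolation=cv2.INTER_CUBIC)
cv2.imwrite("pics/comp.png",np.vstack([np.hstack([c(s,360,225,100,75),c(s,200,200,120,90)]),np.hstack([c(d,225,155,100,75),c(d,310,235,132,99)])]))
E
```

```text
(no output)
```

View pics/comp.png

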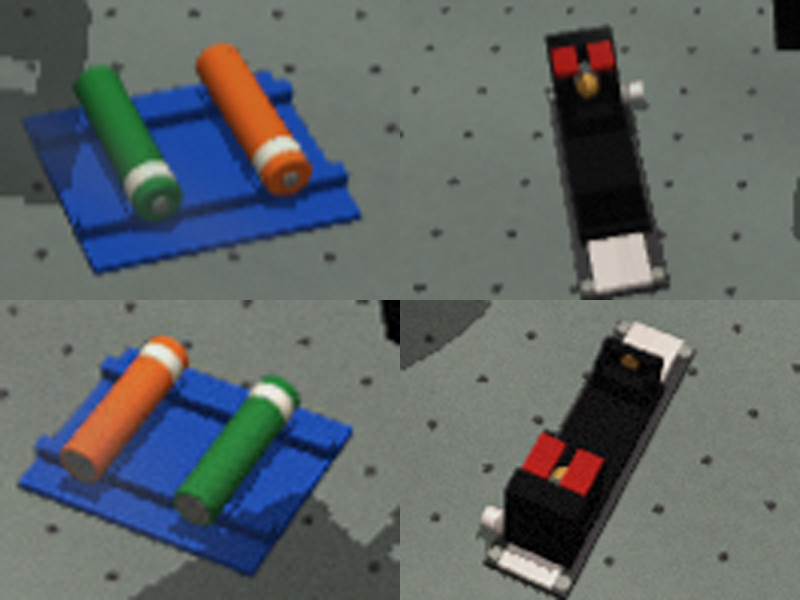

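```bash
cat > h.py <<'E'
import numpy as np, pickle, cv2
from scipy.spatial.transform import Rotation as Ro
def ray(c,p):
    f=240/np.tan(np.radians(c["fovy"]/2)); u=(np.array(p,float)-[c["cx"],c["cy"]])/f
    if c.get("fish"):
        r=np.hypot(*u); d=np.r_[u/r*np.sin(r),np.cos(r)]
    else: d=np.r_[u,1]
    d=c["R"].T@d; return -c["R"].T@c["t"], d/np.linalg.norm(d)
def plane(c,p,z):
    o,d=ray(c,p); return (o+d*(z-o[2])/d[2]).round(1)
def tri(*cp):
    A=np.zeros((3,3));b=np.zeros(3);L=[ray(*x) for x in cp]
    for o,d in L:
        M=np.eye(3)-np.outer(d,d);A+=M;b+=M@o
    X=np.linalg.solve(A,b); return X.round(1),[round(float(np.linalg.norm(np.cross(X-o,d))),1) for o,d in L]
def proj(c,X):
    f=240/np.tan(np.radians(c["fovy"]/2)); q=c["R"]@np.array(X,float)+c["t"]
    r=np.hypot(q[0],q[1])
    k=f*np.arctan2(r,q[2])/r if c.get("fish") else f/q[2]
    return np.r_[c["cx"]+k*q[0],c["cy"]+k*q[1]].round(1)
E
python3 - <<'E'
from h import *
d=pickle.load(open("c0.pkl","rb"));S,D=d["scene"],d["side"]
rs=lambda x,y:(360+x/4,225+y/4); rd=lambda x,y:(225+x/4,155+(y-300)/4)
bs=lambda x,y:(200+(x-400)*.3,200+y*.3); bd=lambda x,y:(310+(x-400)*.33,235+(y-300)*.33)
print("green mid",tri((S,rs(128,142)),(D,rd(237,450))), "flat/btn", tri((S,rs(97,82)),(D,rd(195,508))),tri((S,rs(158,200)),(D,rd(280,392))))
for a,b in zip([(25,120),(97,272),(360,215),(270,72)],[(250,575),(352,430),(130,345),(20,485)]): print("rack",plane(S,rs(*a),6),plane(D,rd(*b),6))
print("dome",tri((S,bs(587,84)),(D,bd(562,473))))
print("prong outer L/R", tri((S,bs(553,48)),(D,bd(575,493))))
for b in [(490,562),(565,595),(693,350),(620,322)]: print("rail",plane(D,bd(*b),10))
for b in [(583,297),(667,288)]: print("rail S",plane(S,bs(*b),10))
E
```

```text
green mid (array([595.9, 147.5,  29.1]), [0.9, 0.9]) flat/btn (array([549.8, 133.2,  30.7]), [1.5, 1.5]) (array([641.8, 159.3,  31.8]), [0.7, 0.7])
rack [553.6  95.6   6. ] [550.3  92.1   6. ]
rack [668.3 128.7   6. ] [665.2 125.7   6. ]
rack [625.1 270.    6. ] [626.8 270.8   6. ]
rack [510.8 238.    6. ] [509.4 233.8   6. ]
dome (array([ 505.5, -156.1,   51.1]), [0.0, 0.0])
prong outer L/R (array([ 490.3, -178.7,   70.7]), [0.9, 0.9])
rail [ 447.9 -150.    10. ]
rail [ 461.8 -198.2   10. ]
rail [ 661.1 -143.1   10. ]
rail [646.5 -91.9  10. ]
rail S [ 665.9 -139.6   10. ]
rail S [657.3 -87.8  10. ]
```

```bash
cat >> h.py <<'E'
def plan(s,target,yaw_deg):
    """shift in present tool axes (mm) to world TCP target, and turn (deg) about tool x so stick axis yaw lies across the jaws"""
    R=Ro.from_euler("xyz",s["tcp_rot"]).as_matrix()
    a=np.array([np.cos(np.radians(yaw_deg)),np.sin(np.radians(yaw_deg)),0])
    b=R.T@a # want parallel to +-tool y
    t=np.degrees(np.arctan2(b[2],b[1])); t=(t+90)%180-90
    return R.round(3),(R.T@(np.array(target)-s["eef_pos"])).round(1),round(t,2)
E
python3 - <<'E'
from h import *
from cell import status
print(plan(status.state(),[588.3,145.3,150],16))
E
```

```text
(array([[-0.001,  0.   ,  1.   ],
       [ 0.   ,  1.   , -0.   ],
       [-1.   ,  0.   , -0.001]]), array([ 37.1, 145.3, -36.5]), np.float64(74.0))
```

Call:
{"op": "apply_moves", "data": {
  "increments": [
    [0.5,10,37,-9,0],
    [0.5,9,36,-9,0],
    [0.5,9,36,-9,0],
    [0.5,9,36,-9,0]
  ]
}}

```text
t: 0.55
eef_pos: [588.4, 146.2, 150.0]
tcp_rot: [-2.938, 1.571, -2.939]
ft_force: [0.5, 0.7, -0.5]
opening: 0.717
```

Call:
{"op": "apply_moves", "data": {
  "increments": [
    [0.5,0,0,0,8.2],
    [0.5,0,0,0,8.2],
    [0.5,0,0,0,8.2],
    [0.5,0,0,0,8.2],
    [0.5,0,0,0,8.2],
    [0.5,0,0,0,8.2],
    [0.5,0,0,0,8.2],
    [0.5,0,0,0,8.2],
    [0.5,0,0,0,8.4],
    [0.5,0,0,0,0]
  ]
}}

```text
t: 1.55
eef_pos: [588.9, 145.0, 150.4]
tcp_rot: [-1.551, 1.571, -2.845]
ft_force: [0.1, -0.7, 0.3]
opening: 0.497
```

```bash
python3 - <<'E'
from h import *
from cell import status,imaging
c=imaging.read_camera("wrist"); c["fish"]=1; pickle.dump(c,open("w1.pkl","wb"))
cv2.imwrite("pics/w1.png",c["pixels"][:,:,::-1]); print(status.state())
print([proj(c,X) for X in ([595.9,147.5,29.1],[549.8,133.2,30.7],[641.8,159.3,31.8])])
E
```

```text
{'t': 1.6, 'joints': array([1.32557785e-01, 5.03187030e-01, 1.64803418e+00, 1.99444494e-06,
       9.90651631e-01, 1.42097736e+00]), 'qvel': array([ 1.87191270e-05, -1.29110662e-03, -9.83014010e-04,  5.01513892e-04,
        1.51487334e-03, -5.41279093e-02]), 'tau': array([-2.64131022e-02, -6.03208065e+01, -2.41103142e+01,  4.12367389e-02,
       -7.83976587e-02,  1.04122292e+00]), 'eef_pos': array([588.93859169, 145.01264914, 150.37485885]), 'tcp_rot': array([-1.72656763,  1.57051613, -3.0149883 ]), 'ft_force': array([-0.38212784,  1.1129571 , -0.75178229]), 'moment': array([-0.0051311 ,  0.1107076 , -0.01299993]), 'opening': 0.4950490166388144}
[array([312.1, 212.3]), array([313.4, 264.4]), array([313.5, 158.6])]
```

View pics/w1.png

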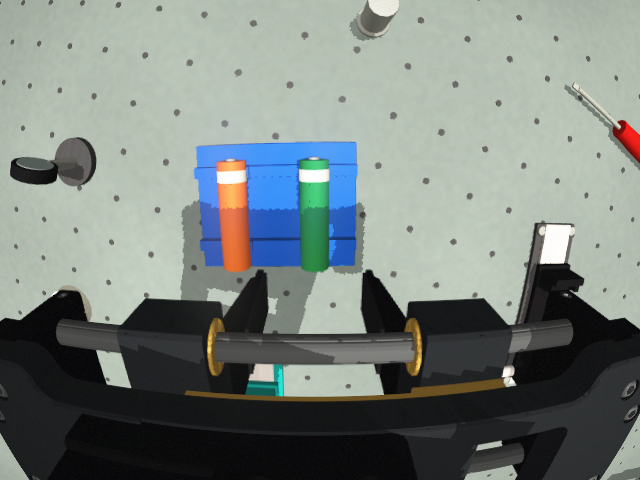

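Wrist view: the green stick stands upright in the picture, with its button at (314,157) and flat end at (315,268). That matches the predicted (313,159) and (313,264), so I descend. The orange stick at (234,215) stays clear of the half-open fingers.

Call:
{"op": "apply_moves", "data": {
  "increments": [
    [0.5,40,0,0,0],
    [0.5,40,0,0,0],
    [0.5,30,0,0,0],
    [0.5,10,0,0,0],
    [0.5,8,0,0,0],
    [0.5,0,0,0,0]
  ]
}}

```text
t: 2.2
eef_pos: [589.2, 145.0, 22.7]
tcp_rot: [1.117, 1.571, -0.173]
ft_force: [0.3, -1.0, 0.5]
opening: 0.5
```

Call:
{"op": "apply_moves", "data": {
  "increments": [
    [1,0,0,0,0],
    [1,0,0,0,0],
    [1,0,0,0,0],
    [1,0,0,0,0],
    [1,0,0,0,0],
    [1,0,0,0,0]
  ]
}}

```text
t: 2.8
eef_pos: [589.1, 145.0, 22.7]
tcp_rot: [1.278, 1.571, -0.013]
ft_force: [-0.1, -0.8, 1.2]
opening: 0.052
```

```bash
python3 - <<'E'
from h import *
from cell import status,imaging
c=imaging.read_camera("wrist"); d=imaging.read_camera("side"); s=imaging.read_camera("scene")
a=cv2.resize(c["pixels"][100:400,120:520],(800,600))[:300*2:,:]
f=lambda im,x,y:cv2.resize(im["pixels"][y:y+75,x:x+100],(400,300),interpolation=cv2.INTER_CUBIC)
o=np.vstack([np.hstack([f(d,225,150),f(s,350,220)]),np.hstack([cv2.resize(c["pixels"][130:430,110:510],(400,300)),cv2.resize(d["pixels"],(400,300))])])
cv2.imwrite("pics/g1.png",o[:,:,::-1]); print(status.state()["opening"],status.state()["ft_force"])
E
```

```text
0.006254859407496126 [-0.6099763   0.22451574  0.02089922]
```

View pics/g1.png

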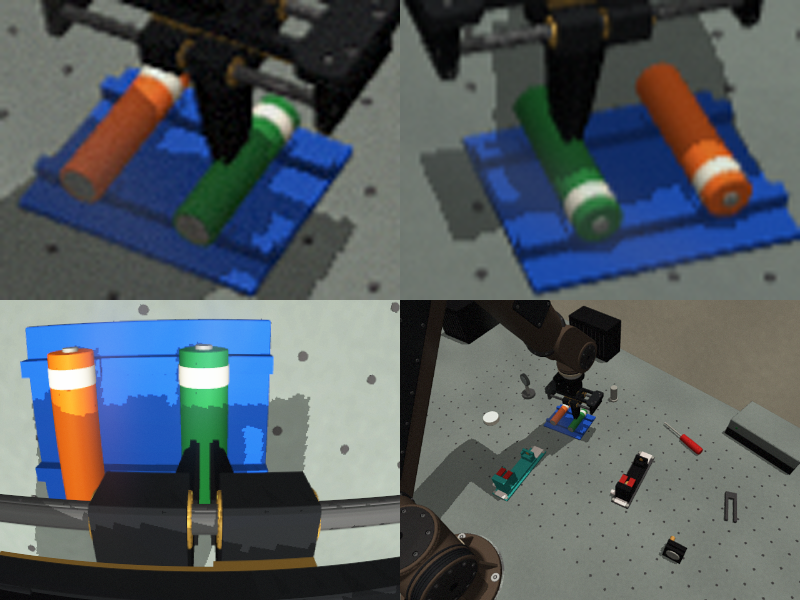

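The fingers have shut (opening 0.006) without the stick between them. I compare the reported fingertip position with where it shows in the pictures: side (281,189), scene (493,253).

```bash
python3 - <<'E'
from h import *
d=pickle.load(open("c0.pkl","rb"));S,D=d["scene"],d["side"]
for X in ([589.1,145,11.7],[589.1,145,22.7],[595.9,147.5,29.1],[595.9,147.5,42]): print(X,"scene",proj(S,X),"side",proj(D,X))
print("tip tri",tri((S,(350+172/4,220+138/4)),(D,(225+225/4,150+158/4))))
w=pickle.load(open("w1.pkl","rb"))
print("stick mid w1+scene",tri((w,(314,213)),(S,(392,260.5))),tri((w,(314,213)),(D,(284.3,192.5))))
E
```

```text
[589.1, 145, 11.7] scene [389.6 264.4] side [283.  199.8]
[589.1, 145, 22.7] scene [390.  260.7] side [282.7 196.5]
[595.9, 147.5, 29.1] scene [391.6 260.7] side [283.9 192.3]
[595.9, 147.5, 42] scene [392.1 256.3] side [283.5 188.2]
tip tri (array([590.1, 149.3,  41.6]), [0.6, 0.6])
stick mid w1+scene (array([596.4, 147. ,  30.7]), [1.2, 1.2]) (array([595.7, 145.8,  29.6]), [0.1, 0.1])
```

```bash
python3 - <<'E'
from h import *
from cell import status,imaging
d=pickle.load(open("c0.pkl","rb"));S,D=d["scene"],d["side"]
for X in ([672,0,176],[578,0,176]): print("start tips",X,"scene",proj(S,X),"side",proj(D,X))
print("tri start near tip", tri((S,(319,214)),(D,(365,141))),tri((S,(319,214)),(D,(331,168))))
cc=lambda c:(-c["R"].T@c["t"]).round(1)
w1=pickle.load(open("w1.pkl","rb")); w=imaging.read_camera("wrist"); w["fish"]=1; s=status.state()
print("wrist cam: start",cc(d["wrist"]),"w1",cc(w1),"now",cc(w), s["eef_pos"],s["t"],s["joints"])
print("button now w(197+...)", [proj(w,X) for X in ([644,161.3,29],[595.9,147.5,29])])
E
```

```text
start tips [672, 0, 176] scene [319.6 230.1] side [360.6 156.1]
start tips [578, 0, 176] scene [321.6 199.7] side [327.5 182.1]
tri start near tip (array([675.7,  -2.1, 214.4]), [2.6, 2.6]) (array([611.8,   7.3, 174.2]), [12.6, 12.6])
wrist cam: start [625.7  77.8 384.5] w1 [665.4 165.6 347.8] now [665.4 165.7 220. ] [589.0150425  145.02891144  22.50832915] 3.0 [ 1.32581147e-01  6.66782062e-01  1.75034365e+00 -3.82254880e-05
  7.24480465e-01  1.42410703e+00]
button now w(197+...) [array([310.8, 172.2]), array([311. , 263.7])]
```

```bash
python3 - <<'E'
from h import *
w1=pickle.load(open("w1.pkl","rb"))
from cell import imaging
w=imaging.read_camera("wrist"); w["fish"]=1
a=np.radians(16);e=np.array([np.cos(a),np.sin(a),0]);n=np.array([-e[1],e[0],0]);g=np.array([595.9,147.5,29])
for nm,c in(("w1",w1),("now",w)):
  for l,X in(("gbtn",g+50*e),("obtn",g+50*e+72*n),("rackTL",g+36*n+60*e+75*n-[0,0,23]),("rackTR",g+36*n+60*e-75*n-[0,0,23])): print(nm,l,proj(c,X))
cv2.imwrite("pics/wn.png",cv2.resize(w["pixels"][130:430,110:510,::-1],(800,600)))
E
```

```text
w1 gbtn [311.9 155.3]
w1 obtn [229.1 156.8]
w1 rackTL [194.4 146.1]
w1 rackTR [354.7 143. ]
now gbtn [310.8 172.3]
now obtn [177.4 175.1]
now rackTL [132.7 157.2]
now rackTR [378.7 151.4]
```

View pics/wn.png

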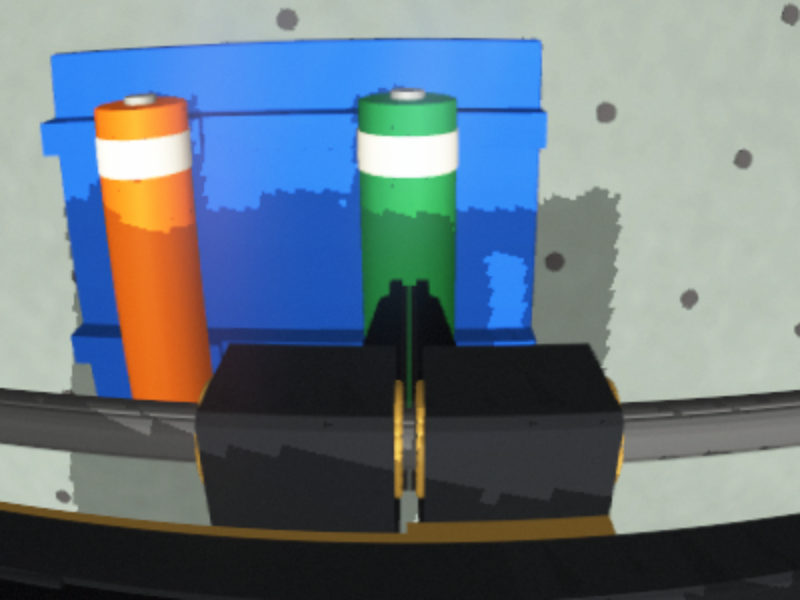

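```bash
python3 - <<'E'
from h import *
d=pickle.load(open("c0.pkl","rb"));S,D=d["scene"],d["side"]
from cell import imaging
w=imaging.read_camera("wrist"); w["fish"]=1
t=(315,271.5)
print(proj(w,[589,145,11.7]),proj(w,[589,145,42]))
print(tri((w,t),(S,(393,254.5))),tri((w,t),(D,(281.25,189.5))),tri((w,t),(S,(393,254.5)),(D,(281.25,189.5))))
E
```

```text
[312.1 265. ] [311.8 285.6]
(array([601.6, 147.5,  52.9]), [0.7, 0.7]) (array([593.6, 147.7,  38.9]), [3.3, 3.3]) (array([592.8, 148. ,  41.5]), [4.6, 2.7, 2.6])
```

The three views agree that the wrist camera is where the state says, but the fingertips stand near z 42. That is about 30 mm short of what the tool text implies. I open and descend further in small steps, using touch on the rack's base plate (z 6) to calibrate the tip length.

Call:
{"op": "apply_moves", "data": {
  "increments": [
    [0.5,0,0,0,0],
    [0.5,0,0,0,0],
    [0.5,0,0,0,0],
    [0.5,0,0,0,0],
    [0.5,0,0,0,0],
    [0.5,6,0,0,0],
    [0.5,6,0,0,0],
    [0.5,6,0,0,0],
    [0.5,4,0,0,0],
    [0.5,0,0,0,0]
  ]
}}

```text
t: 4.1
eef_pos: [588.7, 145.0, -0.3]
tcp_rot: [-1.681, 1.57, -2.973]
ft_force: [0.1, 0.4, 0.9]
opening: 0.502
```

Call:
{"op": "apply_moves", "data": {
  "increments": [
    [0.5,2,0,0,0],
    [0.5,2,0,0,0],
    [0.5,2,0,0,0],
    [0.5,0,0,0,0]
  ]
}}

```text
t: 4.5
eef_pos: [588.9, 145.0, -5.6]
tcp_rot: [-1.623, 1.571, -2.915]
ft_force: [-0.2, -0.6, 0.1]
opening: 0.503
```

Call:
{"op": "apply_moves", "data": {
  "increments": [
    [0.5,1,0,0,0],
    [0.5,1,0,0,0],
    [0.5,0,0,0,0]
  ]
}}

```text
t: 4.8
eef_pos: [589.0, 145.0, -7.5]
tcp_rot: [-1.115, 1.571, -2.407]
ft_force: [0.3, 0.3, 1.2]
opening: 0.498
```

Call:
{"op": "apply_moves", "data": {
  "increments": [
    [0.5,1,0,0,0],
    [1,0,0,0,0],
    [1,0,0,0,0],
    [1,0,0,0,0],
    [1,0,0,0,0],
    [1,0,0,0,0]
  ]
}}

```text
t: 5.4
eef_pos: [589.1, 145.0, -8.4]
tcp_rot: [1.3, 1.571, 0.009]
ft_force: [-0.3, 0.7, 0.6]
opening: 0.265
```

Call:
{"op": "apply_moves", "data": {
  "increments": [
    [1,-4,0,0,0],
    [1,-10,0,0,0],
    [1,-25,0,0,0],
    [1,-40,0,0,0],
    [1,-20,0,0,0],
    [1,0,0,0,0]
  ]
}}

```text
t: 6.0
eef_pos: [590.4, 145.3, 94.0]
tcp_rot: [1.417, 1.565, 0.126]
ft_force: [0.4, 1.0, -2.1]
opening: 0.269
```

```bash
python3 - <<'E'
from h import *
from cell import status
s=status.state();print(s["opening"],s["eef_pos"],plan(s,[527,-87,90],16))
E
```

```text
0.268978675894877 [590.43688883 145.25757128  94.00320519] (array([[ 0.006,  0.961,  0.276],
       [ 0.001,  0.276, -0.961],
       [-1.   ,  0.006,  0.001]]), array([   3.5, -125. ,  205.8]), np.float64(0.01))
```

Call:
{"op": "apply_moves", "data": {
  "increments": [
    [1,0,-20,32,0],
    [1,0,-22,35,0],
    [1,0,-22,35,0],
    [1,0,-22,35,0],
    [1,0,-22,35,0],
    [1,0,-17,34,0],
    [1,0,0,0,0],
    [1,0,0,0,0]
  ]
}}

```text
t: 6.8
eef_pos: [525.1, -87.9, 89.8]
tcp_rot: [-2.249, 1.57, 2.741]
ft_force: [0.2, 0.5, -2.7]
opening: 0.264
```

```bash
python3 - <<'E'
from h import *
from cell import status,imaging
c=imaging.read_camera("wrist"); c["fish"]=1; pickle.dump(c,open("w2.pkl","wb"))
cv2.imwrite("pics/w2.png",cv2.resize(c["pixels"][100:400,240:640,::-1],(800,600),interpolation=cv2.INTER_CUBIC)); print(status.state()["eef_pos"],status.state()["opening"])
E
```

```text
[525.27323539 -87.12263768  89.88161984] 0.2639506097677399
```

View pics/w2.png

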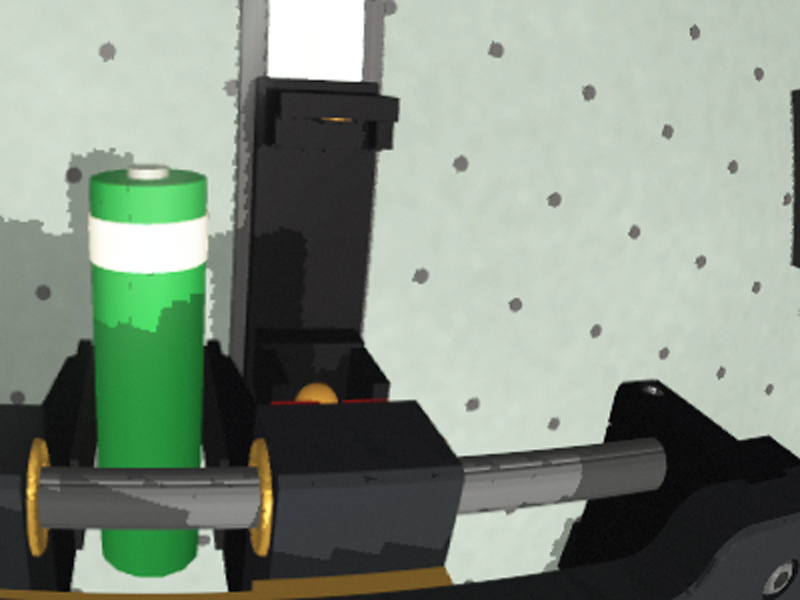

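```bash
python3 - <<'E'
from h import *
d=pickle.load(open("c0.pkl","rb"));S,D=d["scene"],d["side"];w=pickle.load(open("w2.pkl","rb"))
f=lambda x,y:(240+x/2,100+y/2)
print("cam",(-w["R"].T@w["t"]).round(1))
bs=lambda x,y:(200+(x-400)*.3,200+y*.3); bd=lambda x,y:(310+(x-400)*.33,235+(y-300)*.33)
print("dome",tri((w,f(316,390)),(S,bs(587,84)),(D,bd(562,473))),tri((w,f(316,390)),(D,bd(562,473))))
print("brass stop",tri((w,f(335,119)),(D,bd(628,362))),plane(w,f(335,119),49))
a=np.radians(16);e=np.array([np.cos(a),np.sin(a)]);n=np.array([-e[1],e[0]])
for l,p,z in(("wall TL",(280,95),50),("wall TR",(398,98),50),("wall BL",(280,117),50),("wall BR",(396,120),50),("dome",(316,390),50),("rail L0",(243,5),10),("rail L1",(238,370),10),("rail R0",(386,5),10),("btn",(148,168),127)):
  X=plane(w,f(*p),z); print(l,X,"along",(X[:2]@e).round(1),"across",(X[:2]@n).round(1))
c=np.array([554.3,-145.8]);print("rail c",c@e,c@n)
E
```

```text
cam [601.7 -67.4 287.1]
dome (array([ 506.9, -156.1,   50.6]), [1.9, 1.3, 1.1]) (array([ 507.5, -156. ,   48.6]), [1.1, 1.1])
brass stop (array([ 600.9, -131.5,   46.2]), [0.1, 0.1]) [ 600.9 -130.8   49. ]
wall TL [ 602.8 -110.8   50. ] along 548.9 across -272.7
wall TR [ 614.4 -149.    50. ] along 549.5 across -312.6
wall BL [ 596.  -112.9   50. ] along 541.8 across -272.8
wall BR [ 607.2 -150.7   50. ] along 542.1 across -312.2
dome [ 508.7 -156.4   50. ] along 445.9 across -290.6
rail L0 [631.2 -95.1  10. ] along 580.5 across -265.4
rail L1 [ 493.2 -136.4   10. ] along 436.5 across -267.1
rail R0 [ 649.1 -147.3   10. ] along 583.4 across -320.5
btn [579.  -73.8 127. ] along 536.2 across -230.5
rail c 492.63943158049165 -292.9377415971695
```

Wrist view (2x crop): the stick is held, with its button at (148,170). The stop wall top spans (280..398, 95..118), its brass contact is at (335,119), the dome is at (316,390), and the red prongs are just below it.

I go over the bay with the button end reaching past the stop wall. The wall edge will tip the stick, because the tool itself cannot tilt.

Call:
{"op": "apply_moves", "data": {
  "increments": [
    [1,0,6,15,0],
    [1,0,6,16,0],
    [1,0,6,16,0],
    [1,5,6,15,0],
    [1,15,0,0,0],
    [1,15,0,0,0],
    [1,10,0,0,0],
    [1,0,0,0,0],
    [1,0,0,0,0]
  ]
}}

```text
t: 7.75
eef_pos: [566.1, -140.3, 45.6]
tcp_rot: [-2.313, 1.571, 2.679]
ft_force: [0.3, 1.2, -2.3]
opening: 0.27
```

```bash
cat >> h.py <<'E'
E_=np.array([np.cos(np.radians(16)),np.sin(np.radians(16))]);N_=np.array([-E_[1],E_[0]])
def rep():
    from cell import status
    s=status.state();p=s["eef_pos"];F=s["ft_force"]
    print("t%.2f along %.1f across %.1f z %.1f | F along %.1f across %.1f up %.1f M %s open %.3f"%(s["t"],p[:2]@E_,p[:2]@N_,p[2],F[:2]@E_,F[:2]@N_,F[2],s["moment"].round(2),s["opening"]))
E
python3 - <<'E'
from h import *
from cell import status,imaging
rep()
d=imaging.read_camera("side");c=imaging.read_camera("wrist"); s=imaging.read_camera("scene")
f=lambda im,x,y:cv2.resize(im["pixels"][y:y+75,x:x+100],(400,300),interpolation=cv2.INTER_CUBIC)
o=np.vstack([np.hstack([f(d,325,240),f(s,215,200)]),np.hstack([cv2.resize(c["pixels"][100:400,120:520],(400,300)),cv2.resize(c["pixels"][100:250,240:440],(400,300))])])
cv2.imwrite("pics/b1.png",o[:,:,::-1])
E
```

```text
t7.75 along 505.5 across -290.9 z 45.6 | F along 0.7 across 1.1 up -2.3 M [0.05 0.12 0.01] open 0.270
```

View pics/b1.png

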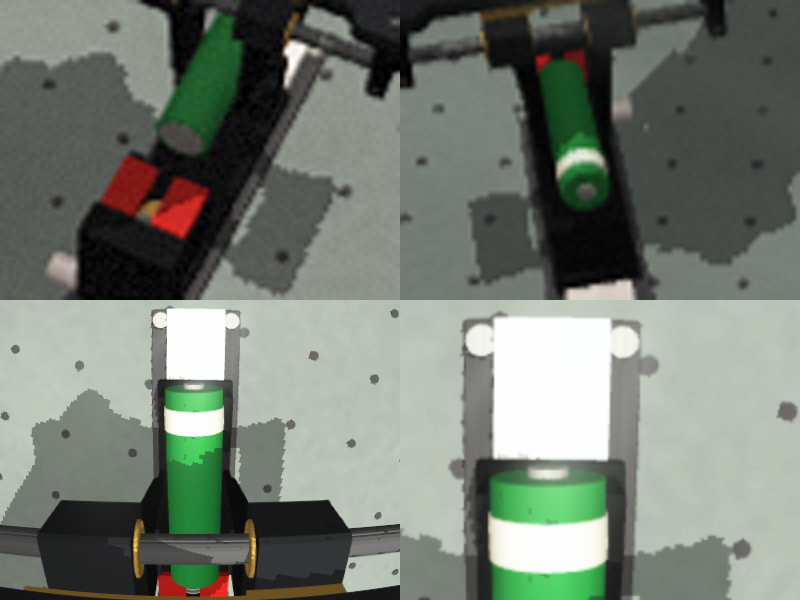

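Side, scene and wrist views show the stick centred over the bay to within about 1 mm. The wall centre is at wrist crop (550,465) against the stick at 548. The flat end is clear of the prongs and the button end is over the wall. Now I lower to the wall edge.

Call:
{"op": "apply_moves", "data": {
  "increments": [
    [1,7,0,0.4,0],
    [1,6,0,0,0],
    [1,3,0,0,0],
    [1,1,0,0,0],
    [1,0,0,0,0]
  ]
}}

```text
t: 8.4
eef_pos: [565.9, -140.8, 28.3]
tcp_rot: [-2.228, 1.571, 2.764]
ft_force: [-0.4, 0.1, -2.2]
opening: 0.263
```

Call:
{"op": "apply_moves", "data": {
  "increments": [
    [1,1,0,0,0],
    [1,1,0,0,0],
    [1,0,0,0,0]
  ]
}}

```text
t: 8.7
eef_pos: [565.9, -140.8, 26.5]
tcp_rot: [1.094, 1.571, -0.198]
ft_force: [0.1, 0.5, -1.8]
opening: 0.259
```

Call:
{"op": "apply_moves", "data": {
  "increments": [
    [1,1,0,0,0],
    [1,1,0,0,0],
    [1,0,0,0,0]
  ]
}}

```text
t: 9.0
eef_pos: [565.9, -140.9, 24.8]
tcp_rot: [0.737, 1.571, -0.555]
ft_force: [-2.6, -0.2, 3.5]
opening: 0.267
```

Call:
{"op": "apply_moves", "data": {
  "increments": [
    [1,1,0,0,0],
    [1,0.5,0,0,0],
    [1,0.5,0,0,0],
    [1,0,0,0,0]
  ]
}}

```text
t: 9.4
eef_pos: [565.7, -140.9, 22.9]
tcp_rot: [-1.668, 1.571, -2.959]
ft_force: [-4.5, -0.4, 5.8]
opening: 0.268
```

Call:
{"op": "apply_moves", "data": {
  "increments": [
    [1,1,0,0,0],
    [1,1,0,0,0],
    [1,0,0,0,0]
  ]
}}

```text
t: 9.7
eef_pos: [565.6, -140.9, 20.8]
tcp_rot: [-1.744, 1.57, -3.036]
ft_force: [-4.1, -0.7, 5.2]
opening: 0.268
```

Call:
{"op": "apply_moves", "data": {
  "increments": [
    [1,1,0,0,0],
    [1,1,0,0,0],
    [1,1,0,0,0],
    [1,1,0,0,0],
    [1,0,0,0,0]
  ]
}}

```text
t: 10.2
eef_pos: [565.6, -140.9, 16.8]
tcp_rot: [-1.711, 1.57, -3.002]
ft_force: [-4.3, -0.9, 4.2]
opening: 0.266
```

```bash
python3 - <<'E'
from h import *
from cell import status,imaging
rep()
d=imaging.read_camera("side");c=imaging.read_camera("wrist"); s=imaging.read_camera("scene")
f=lambda im,x,y:cv2.resize(im["pixels"][y:y+75,x:x+100],(400,300),interpolation=cv2.INTER_CUBIC)
o=np.vstack([np.hstack([f(d,325,240),f(s,215,200)]),np.hstack([cv2.resize(c["pixels"][100:400,120:520],(400,300)),cv2.resize(c["pixels"][100:250,240:440],(400,300))])])
cv2.imwrite("pics/b2.png",o[:,:,::-1])
E
```

```text
t10.20 along 504.9 across -291.3 z 16.8 | F along -4.4 across 0.3 up 4.2 M [-0.02  0.67  0.02] open 0.266
```

View pics/b2.png

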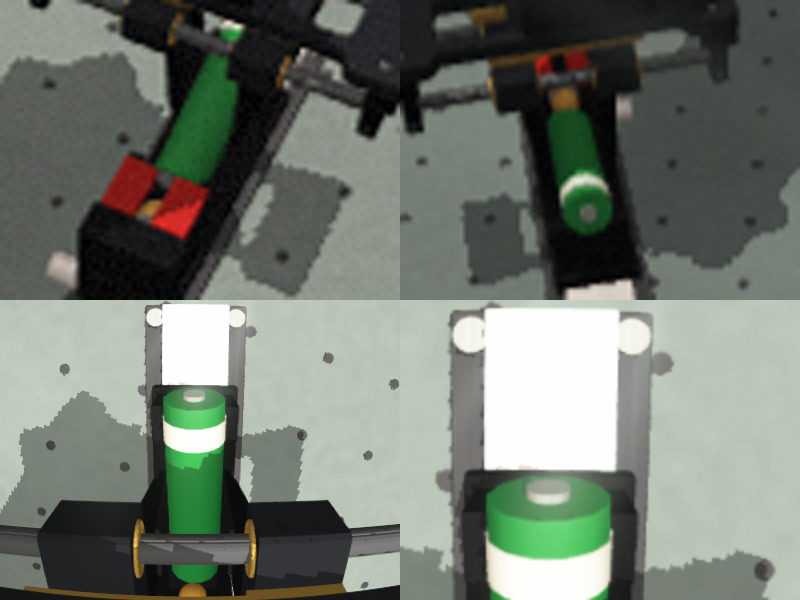

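The pictures show the stick tilted with the button end up on the wall edge and the flat end low in front of the dome. I lift 3 mm and advance towards the spring.

Call:
{"op": "apply_moves", "data": {
  "increments": [
    [1,-1.5,0,0,0],
    [1,-1.5,0,0,0],
    [1,0,-3,0,0],
    [1,0,-3,0,0],
    [1,0,-3,0,0],
    [1,0,-2,0,0],
    [1,0,0,0,0]
  ]
}}

```text
t: 11.05
eef_pos: [555.1, -143.9, 19.5]
tcp_rot: [-2.543, 1.571, 2.448]
ft_force: [0.2, -0.0, -1.9]
opening: 0.264
```

```bash
python3 -c "from h import *;rep()"
```

```text
t11.05 along 493.9 across -291.4 z 19.5 | F along 0.2 across -0.1 up -1.9 M [-0.01  0.14 -0.02] open 0.264
```

Call:
{"op": "apply_moves", "data": {
  "increments": [
    [1,0,-1,0,0],
    [1,0,-1,0,0],
    [1,0,0,0,0]
  ]
}}

```text
t: 11.35
eef_pos: [553.3, -144.4, 19.5]
tcp_rot: [1.855, 1.571, 0.563]
ft_force: [0.2, -0.4, -2.1]
opening: 0.265
```

```bash
python3 -c "from h import *;rep()"
```

```text
t11.35 along 492.1 across -291.3 z 19.5 | F along 0.1 across -0.4 up -2.1 M [ 0.02  0.1  -0.  ] open 0.265
```

Call:
{"op": "apply_moves", "data": {
  "increments": [
    [1,0,-1,0,0],
    [1,0,-0.5,0,0],
    [1,0,0,0,0]
  ]
}}

```text
t: 11.65
eef_pos: [552.1, -144.8, 19.6]
tcp_rot: [1.168, 1.57, -0.124]
ft_force: [1.4, 0.3, -2.3]
opening: 0.269
```

```bash
python3 -c "from h import *;rep()"
```

```text
t11.65 along 490.8 across -291.4 z 19.6 | F along 1.4 across -0.1 up -2.3 M [ 0.13 -0.05  0.03] open 0.269
```

Call:
{"op": "apply_moves", "data": {
  "increments": [
    [1,0,-0.5,0,0],
    [1,0,-0.5,0,0],
    [1,0,0,0,0],
    [1,0,0,0,0]
  ]
}}

```text
t: 12.05
eef_pos: [551.2, -145.1, 19.6]
tcp_rot: [1.039, 1.57, -0.253]
ft_force: [1.6, 0.6, -1.9]
opening: 0.27
```

```bash
python3 -c "from h import *;rep()"
```

```text
t12.05 along 489.9 across -291.4 z 19.6 | F along 1.7 across 0.2 up -1.9 M [ 0.18 -0.3  -0.04] open 0.270
```

Call:
{"op": "apply_moves", "data": {
  "increments": [
    [1,0,-0.5,0,0],
    [1,0,-0.5,0,0],
    [1,0,0,0,0],
    [1,0,0,0,0]
  ]
}}

```text
t: 12.45
eef_pos: [550.2, -145.4, 19.6]
tcp_rot: [1.002, 1.57, -0.289]
ft_force: [3.1, 1.7, -2.0]
opening: 0.266
```

```bash
python3 -c "from h import *;rep()"
```

```text
t12.45 along 488.8 across -291.4 z 19.6 | F along 3.5 across 0.8 up -2.0 M [ 0.3  -0.49  0.02] open 0.266
```

Call:
{"op": "apply_moves", "data": {
  "increments": [
    [1,0,-0.5,0,0],
    [1,0,-0.5,0,0],
    [1,0,-0.5,0,0],
    [1,0,-0.5,0,0],
    [1,0,0,0,0],
    [1,0,0,0,0]
  ]
}}

```text
t: 13.05
eef_pos: [548.5, -145.9, 19.7]
tcp_rot: [1.163, 1.57, -0.129]
ft_force: [5.7, 2.7, -1.8]
opening: 0.266
```

```bash
python3 -c "from h import *;rep()"
```

```text
t13.05 along 487.0 across -291.5 z 19.7 | F along 6.2 across 1.0 up -1.8 M [ 0.46 -0.84 -0.11] open 0.266
```

Call:
{"op": "apply_moves", "data": {
  "increments": [
    [1,0,-0.5,0,0],
    [1,0,-0.5,0,0],
    [1,0,-0.5,0,0],
    [1,0,0,0,0],
    [1,0,0,0,0]
  ]
}}

```text
t: 13.55
eef_pos: [547.3, -146.3, 19.8]
tcp_rot: [1.146, 1.569, -0.146]
ft_force: [7.7, 4.1, -3.0]
opening: 0.268
```

```bash
python3 - <<'E'
from h import *
from cell import imaging
rep()
d=imaging.read_camera("side");c=imaging.read_camera("wrist"); s=imaging.read_camera("scene")
f=lambda im,x,y:cv2.resize(im["pixels"][y:y+75,x:x+100],(400,300),interpolation=cv2.INTER_CUBIC)
o=np.vstack([np.hstack([f(d,325,240),f(s,215,200)]),np.hstack([cv2.resize(c["pixels"][100:400,120:520],(400,300)),cv2.resize(c["pixels"][100:250,240:440],(400,300))])])
cv2.imwrite("pics/b3.png",o[:,:,::-1])
E
```

```text
t13.55 along 485.8 across -291.5 z 19.8 | F along 8.6 across 1.8 up -3.0 M [ 0.62 -1.06 -0.09] open 0.268
```

View pics/b3.png

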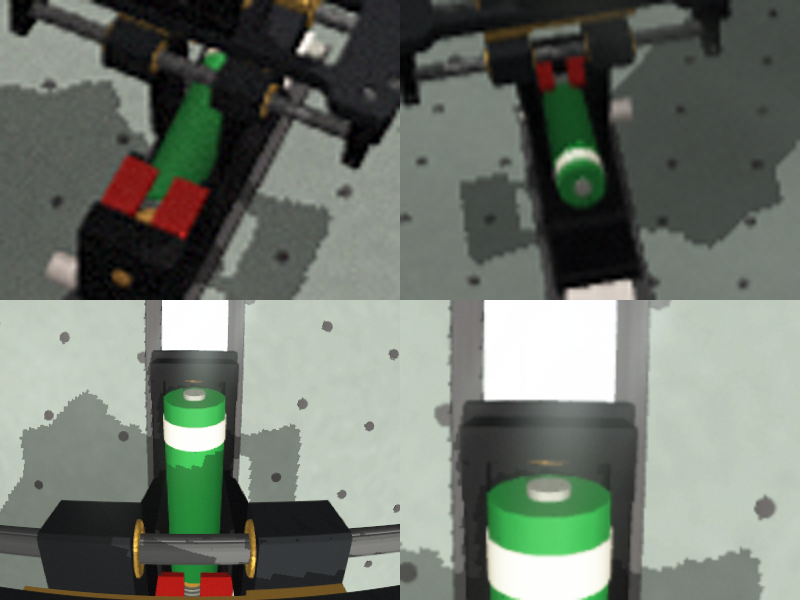

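Now the flat end is under the prongs on the spring: side view (150,215), with the coil visible in the slot at wrist (193,590). Force and travel give about 5 mm pressed, and the stick is centred at the stop end. I tip it down in small steps.

Call:
{"op": "apply_moves", "data": {
  "increments": [
    [1,0.7,0,-0.3,0],
    [1,0.7,0,0,0],
    [1,0.6,0,0,0],
    [1,0,0,0,0]
  ]
}}

```text
t: 14.1
eef_pos: [547.6, -146.2, 18.2]
tcp_rot: [1.016, 1.568, -0.276]
ft_force: [5.8, 2.0, 4.5]
opening: 0.272
```

```bash
python3 -c "from h import *;rep()"
```

```text
t14.10 along 486.1 across -291.5 z 18.2 | F along 6.2 across 0.3 up 4.5 M [ 0.5  -0.78 -0.06] open 0.272
```

Call:
{"op": "apply_moves", "data": {
  "increments": [
    [1,0.5,0,0,0],
    [1,0.5,0,0,0],
    [1,0.5,0,0,0],
    [1,0,0,0,0]
  ]
}}

```text
t: 14.5
eef_pos: [547.8, -146.4, 16.8]
tcp_rot: [0.971, 1.568, -0.321]
ft_force: [6.3, 1.8, 3.2]
opening: 0.267
```

```bash
python3 -c "from h import *;rep()"
```

```text
t14.50 along 486.2 across -291.7 z 16.8 | F along 6.5 across -0.0 up 3.2 M [ 0.39 -0.85 -0.07] open 0.267
```

Call:
{"op": "apply_moves", "data": {
  "increments": [
    [1,0,-0.5,0,0],
    [1,0,-0.5,0,0],
    [1,0.5,0,0,0],
    [1,0.5,0,0,0],
    [1,0.5,0,0,0],
    [1,0.5,0,0,0],
    [1,0,0,0,0]
  ]
}}

```text
t: 15.2
eef_pos: [547.0, -146.7, 14.9]
tcp_rot: [0.972, 1.567, -0.319]
ft_force: [7.7, 2.3, 4.0]
opening: 0.265
```

```bash
python3 -c "from h import *;rep()"
```

```text
t15.20 along 485.4 across -291.8 z 14.9 | F along 8.0 across 0.1 up 4.0 M [ 0.32 -0.93 -0.03] open 0.265
```

Call:
{"op": "apply_moves", "data": {
  "increments": [
    [1,0.5,0,0,0],
    [1,0.5,0,0,0],
    [1,0.5,0,0,0],
    [1,0.5,0,0,0],
    [1,0,0,0,0]
  ]
}}

```text
t: 15.7
eef_pos: [547.0, -146.7, 12.9]
tcp_rot: [0.957, 1.567, -0.335]
ft_force: [7.3, 2.4, 5.1]
opening: 0.263
```

```bash
python3 -c "from h import *;rep()"
```

```text
t15.70 along 485.4 across -291.8 z 12.9 | F along 7.7 across 0.3 up 5.1 M [ 0.36 -0.93  0.04] open 0.263
```

Call:
{"op": "apply_moves", "data": {
  "increments": [
    [1,0.5,0,0,0],
    [1,0.5,0,0,0],
    [1,0.5,0,0,0],
    [1,0.5,0,0,0],
    [1,0,0,0,0]
  ]
}}

```text
t: 16.2
eef_pos: [547.0, -146.7, 10.9]
tcp_rot: [0.958, 1.567, -0.333]
ft_force: [6.0, 2.1, 2.9]
opening: 0.266
```

```bash
python3 -c "from h import *;rep()"
```

```text
t16.20 along 485.4 across -291.8 z 10.9 | F along 6.4 across 0.4 up 2.9 M [ 0.3  -0.93  0.01] open 0.266
```

Call:
{"op": "apply_moves", "data": {
  "increments": [
    [1,0.4,0,0,0],
    [1,0.4,0,0,0],
    [1,0,0,0,0]
  ]
}}

```text
t: 16.5
eef_pos: [547.0, -146.8, 10.1]
tcp_rot: [0.951, 1.567, -0.341]
ft_force: [7.6, 2.4, 3.0]
opening: 0.267
```

```bash
python3 -c "from h import *;rep()"
```

```text
t16.50 along 485.4 across -291.9 z 10.1 | F along 8.0 across 0.2 up 3.0 M [ 0.33 -1.01 -0.09] open 0.267
```

Call:
{"op": "apply_moves", "data": {
  "increments": [
    [1,0.4,0,0,0],
    [1,0.3,0,0,0],
    [1,0,0,0,0]
  ]
}}

```text
t: 16.8
eef_pos: [547.1, -146.7, 9.5]
tcp_rot: [0.963, 1.567, -0.329]
ft_force: [7.8, 1.7, 4.8]
opening: 0.265
```

```bash
python3 -c "from h import *;rep()"
```

```text
t16.80 along 485.5 across -291.8 z 9.5 | F along 7.9 across -0.5 up 4.8 M [ 0.33 -1.01  0.  ] open 0.265
```

Call:
{"op": "apply_moves", "data": {
  "increments": [
    [1,0.3,0,0,0],
    [1,0.3,0,0,0],
    [1,0,0,0,0]
  ]
}}

```text
t: 17.1
eef_pos: [547.1, -146.7, 9.2]
tcp_rot: [0.947, 1.567, -0.345]
ft_force: [6.5, 1.8, 8.1]
opening: 0.268
```

```bash
python3 - <<'E'
from h import *
from cell import imaging
rep()
d=imaging.read_camera("side");c=imaging.read_camera("wrist"); s=imaging.read_camera("scene")
f=lambda im,x,y:cv2.resize(im["pixels"][y:y+75,x:x+100],(400,300),interpolation=cv2.INTER_CUBIC)
o=np.vstack([np.hstack([f(d,325,240),f(s,215,200)]),np.hstack([cv2.resize(c["pixels"][100:400,120:520],(400,300)),cv2.resize(c["pixels"][100:250,240:440],(400,300))])])
cv2.imwrite("pics/b4.png",o[:,:,::-1])
E
```

```text
t17.10 along 485.4 across -291.9 z 9.2 | F along 6.8 across -0.0 up 8.1 M [ 0.36 -0.71  0.05] open 0.268
```

View pics/b4.png

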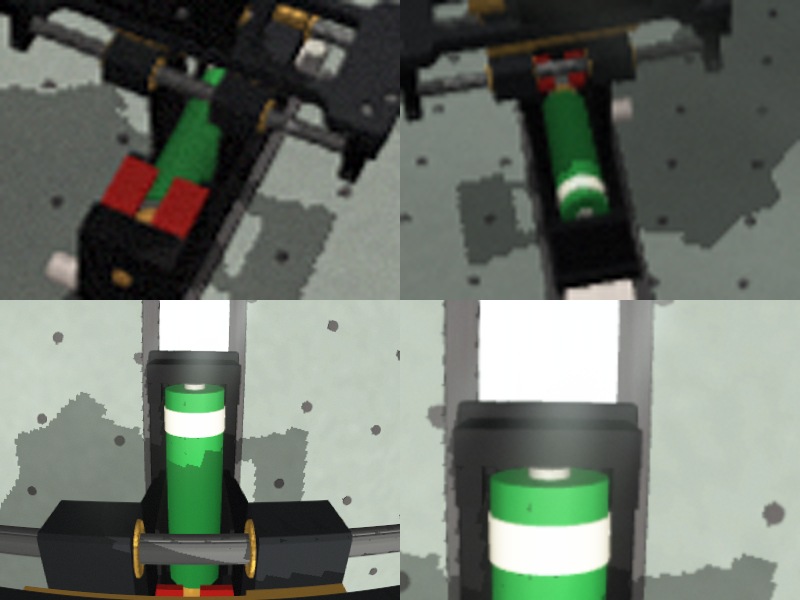

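The button end is behind the wall (scene crop (590,205) is level), and the upward force has risen to 8 N, so the stick is down on both saddles. I ease 1 mm towards the stop, open and withdraw straight up.

Call:
{"op": "apply_moves", "data": {
  "increments": [
    [1,0,0.4,0,0],
    [1,0,0.4,0,0],
    [1,0,0.3,0,0],
    [1,0,0,0,0]
  ]
}}

```text
t: 17.65
eef_pos: [547.1, -146.7, 9.1]
tcp_rot: [0.602, 1.569, -0.689]
ft_force: [0.7, -1.0, 10.1]
opening: 0.264
```

Call:
{"op": "apply_moves", "data": {
  "increments": [
    [0.6,0,0,0,0],
    [0.6,0,0,0,0],
    [0.6,0,0,0,0],
    [0.6,0,0,0,0]
  ]
}}

```text
t: 18.05
eef_pos: [546.4, -146.0, 7.8]
tcp_rot: [-2.159, 1.57, 2.833]
ft_force: [-0.9, -0.6, 0.4]
opening: 0.402
```

Call:
{"op": "apply_moves", "data": {
  "increments": [
    [0.6,-3,0,0,0],
    [0.6,-6,0,0,0],
    [0.6,-15,0,0,0],
    [0.6,-30,0,0,0],
    [0.6,-40,0,0,0],
    [0.6,-40,0,0,0],
    [0.6,-20,-30,0,0],
    [0.6,0,-40,0,0],
    [0.6,0,0,0,0],
    [0.6,0,0,0,0]
  ]
}}

```text
t: 19.05
eef_pos: [479.3, -165.6, 162.8]
tcp_rot: [0.875, 1.569, -0.417]
ft_force: [0.6, 0.2, 0.6]
opening: 0.398
```

```bash
python3 - <<'E'
from h import *
from cell import imaging
rep()
d=imaging.read_camera("side");c=imaging.read_camera("wrist"); s=imaging.read_camera("scene")
f=lambda im,x,y:cv2.resize(im["pixels"][y:y+75,x:x+100],(400,300),interpolation=cv2.INTER_CUBIC)
o=np.vstack([np.hstack([f(d,325,240),f(s,215,200)]),np.hstack([cv2.resize(c["pixels"][100:400,120:520],(400,300)),cv2.resize(s["pixels"],(400,300))])])
cv2.imwrite("pics/b5.png",o[:,:,::-1])
E
```

```text
t19.05 along 415.1 across -291.3 z 162.8 | F along 0.6 across 0.0 up 0.6 M [ 0.03  0.07 -0.01] open 0.398
```

View pics/b5.png

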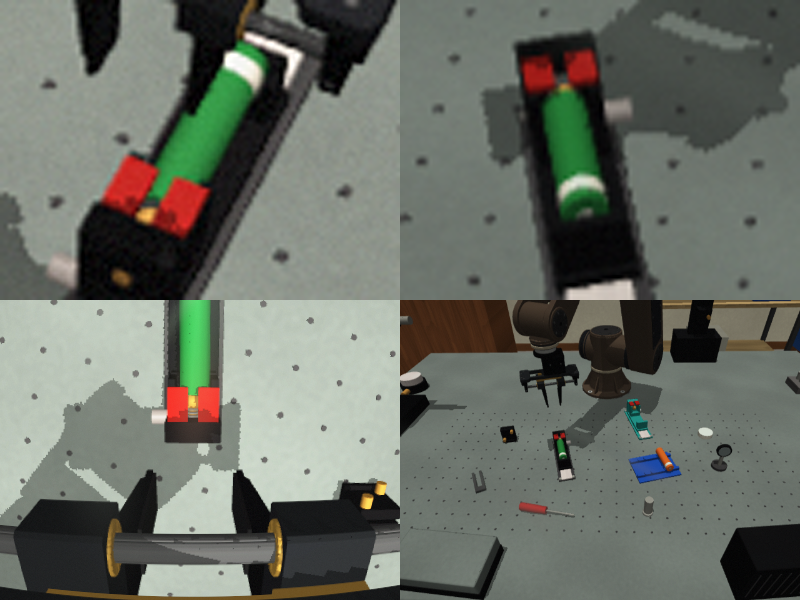

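```bash
python3 - <<'E'
from h import *
from cell import imaging,status
d0=pickle.load(open("c0.pkl","rb"))
def band(c,box):
    x,y,w,h=box;h_=cv2.cvtColor(c["pixels"][y:y+h,x:x+w],cv2.COLOR_RGB2HSV)
    g=cv2.inRange(h_,(45,90,30),(85,255,255)); ys,xs=np.nonzero(g)
    pts=np.c_[xs,ys].astype(float); m=pts.mean(0)
    return m+[x,y],len(xs)
S,D=imaging.read_camera("scene"),imaging.read_camera("side")
# whole green-area centroid before (axis z~29) and now
for nm,s,d,bs,bd in(("rack",d0["scene"],d0["side"],(365,230,45,55),(260,165,45,50)),("bay",S,D,(235,215,45,45),(345,245,60,60))):
    a,b=band(s,bs),band(d,bd); print(nm,a,b,tri((s,a[0]),(d,b[0])))
# model: axis ends of a seated stick projected
W=544.2
for t in(0,3):
    th=np.radians(t)
    ctr=W-100; F=np.r_[ctr*E_-291.4*N_,47]; B=np.r_[(ctr+98*np.cos(th))*E_-291.4*N_,47+98*np.sin(th)]
    print(t,"flat",proj(S,F),proj(D,F),"btn",proj(S,B),proj(D,B))
E
```

```text
rack (array([390.44155844, 258.28571429]), 385) (array([283.68463612, 192.14016173]), 371) (array([593.1, 144.8,  33.6]), [0.0, 0.0])
bay (array([257.63057325, 237.2866242 ]), 314) (array([376.38283063, 271.44083527]), 431) (array([ 554.1, -145.6,   56. ]), [0.8, 0.8])
0 flat [255.5 227.1] [364.6 293.1] btn [261.5 255.1] [385.2 254.8]
3 flat [255.5 227.1] [364.6 293.1] btn [261.2 253.3] [385.4 253.3]
```

```bash
python3 -c "
from cell import env,status
print(env.job_done()); print(status.state()['t'])"
```

```text
the job is handed in; nothing more can be done
None
the job is handed in; nothing more can be done
```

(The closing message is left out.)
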